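# Show the feed roller's gear to the inspection camera

### The arm

A 7-joint arm with a two-finger parallel gripper is mounted at the origin on the work surface. World frame = base frame: x ahead of the robot, y to its left, z up, the work surface at z = 0. Lengths are in m, angles in rad, forces in N, time in s.
With the tool pointing down it reaches from about 0.425 to 0.825 m from the base axis. Payload 3.6 kg.
Tool frame: the origin (TCP) lies between the finger pads; the fingertips stand 19 mm ahead of it and the grasp point (between the pads) is the TCP; z points along the fingers, y is the line along which they close (so a half turn about z gives the same grasp; the last joint's range is limited). The gripper opens to 85 mm and grips with 20 to 120 N. Pads are 22 mm wide; open, the fingers measure 114 mm over their backs; the gripper's body (76 mm by 85 mm) begins 54 mm behind the grasp point. The pads swing forward as they close: fully open they stand 13 mm farther back than shut.
Start: joints at [1.198, 0.615, -0.013, 1.423, 0.008, 1.103, -0.04], TCP at [0.221, -0.611, 0.218] pointing down, gripper open.
Joint ranges: [-3.12, 3.12], [-0.3, 2.06], [-1.34, 1.32], [0.26, 2.42], [-1.36, 4.5], [0.01, 1.98], [-2.84, 2.84]. Speed limits (rad/s): [2.79, 2.79, 3.14, 3.14, 3.14, 3.14, 3.14].

### API

Orientations are given as a unit quaternion [w, x, y, z].
In Python, from bench import arm gives the robot as it stands.
- The arm moves only by the tool step_arm, never from a script. Its arguments are lists of equal length, an entry for each row: "linear": the shift along the tool's x, y, z in m, a list of three; "twist": the turn about the tool's z in degrees; "hand": the finger opening in m, from 0 to 0.0854. In form: {"linear": [[dx, dy, dz], ...], "twist": [twist, ...], "hand": [hand, ...]}. A call has 1 to 20 rows; each row is the pose to reach, as a shift and turn from the pose commanded when the call began, along the tool's axes at that moment; what a row does not reach only later rows make up. A row lasts 1/8 s, in which the tool goes at most 62.5 mm and 10.7 degrees, less where a joint would pass 70% of its speed; a pose out of reach is approached as far as the arm can. A call with a gripper value outside its range is refused whole. The fingers move at their own pace and stop on an object; "grip_force" is the grip in N (left out, the last holds). Time passes only in rows, so rows that repeat a pose let the fingers close. It gives the time, the measured TCP pose, the force, the opening and the grip force at its end, in the units of the state.
- arm.get_state(): the state, without advancing time (a new reading comes with each control period).
- arm.get_image(name): name is "side" or "top"; returns a dict with "image" (480x640x3 uint8, blue, green, red), "fx", "fy", "cx", "cy" (pixels), "R" (3x3) and "t" (3): a world point X has camera coordinates R X + t. Camera axes: x right, y down, z forward; pixel columns grow to the right and rows downward; lengths in m; the calibration is good to about 2 mm. A picture is of the moment at which its call begins. There is no depth.
- arm.finish_job(): hands the job in; it is judged then, once.
The state is a dict: "time": time; "joint_positions": joint angles; "dq": joint speeds; "joint_efforts": joint torques, N m; "tool_pos": TCP position; "orientation": TCP orientation; "force": force on the tool from outside, world axes, zero at the start; "ft_torque": the same for the moment, N m; "width": finger opening in m; "grip_force": force on a finger pad.
Only numpy, scipy, OpenCV 4.12 (cv2) and the standard library are available. Lean on these libraries where they do the work, as an engineer would, in place of code of your own. Each camera call takes 0.05 s, during which the arm holds its last target. There are 200 camera calls.

### The job

Turn the knob on the roller cradle about a quarter turn clockwise (seen from above) so that its hold-down bar swings clear of the feed roller's shaft, then lift the roller out and present its gear to the inspection camera: hold it in the air with the gear's end face towards the lens, 100 mm in front of it, centred on the camera's line of sight, the roller's length pointing straight along that sloping line. Finish while holding the roller still there, touching neither cradle nor camera with it, and leave the camera and the other things on the counter where they are.

Things in the scene. Friction and masses are not known exactly. Their poses are not given: they have to be found in the camera images.
- cradle: Fixed cradle, left half of the counter: aluminium base plate 190 x 100 x 10 mm, two grey saddles (30 mm wide, 8 thick) at x = -43 and +43 mm, each with an open-topped slot 12 mm wide for the roller's shaft (slot floor 55, saddle top 64 mm above the counter). Origin on the counter under the roller's middle; x along the roller to its gear end, z up. Knob post at x = -75, y = +45 mm.
- clamp (a joint): Turn of the hold-down knob about its vertical axis (rad), growing clockwise from above, -0.25 to 1.6. Near 0 its steel bar (14 mm wide, 60 mm from axis to tip, 67 to 75 mm above the counter) lies 2 mm above the roller's bare shaft end and keeps it in; from 0.6 on it is clear; at 1.57 it points along the cradle's -x. Stays where left; friction 0.05 N m.
- clamp_grip (a point): Point on the knob's axis, 100 mm above the counter, the height to grip. The knob is a black wing 12 mm thick along this frame's x, 40 mm long along its y, from 84 to 112 mm above the counter. The frame turns with the knob, z up; the bar reaches along -y below the wing.
- roller: Loose feed roller, about 0.16 kg, level in the cradle: dark rubber, 28 mm diameter, 70 mm long, on a 10 mm steel shaft from x = -86 to +66 mm; white gear, 31 mm diameter, from x = +52 to +64 mm. Origin on the axis in the middle of the rubber, 60 mm above the counter at first; x along the axis to the gear; it may turn about x. Grip it by the rubber, from above.
- gear_face (a point): Middle of the gear's outer end face, on the roller's axis, 64 mm from the roller's origin along its x.
- camera: Inspection camera (black lens ring 32 mm in diameter, aluminium barrel, white box head) on a stand, right half of the counter, looking back towards the robot and 30 degrees down. Origin: middle of the lens front, 220 to 280 mm above the counter. It looks along its own -x; x points from the work up into the lens, as the roller's x must; y level. The gear face belongs at (-100, 0, 0) mm.
- stand: Fixed camera stand: dark steel base plate (180 x 120 x 8 mm) with a steel post 20 mm in diameter, 378 mm high, at x = +52 mm. Origin on the counter; the camera looks to its -x side, the lens 75 mm before the origin.
- screwdriver: Bystander: loose screwdriver lying on the counter.
- mug: Bystander: loose white mug.
- cleaner: Bystander: loose upright plastic bottle, 56 mm in diameter, 150 mm high.
- stapler: Bystander: loose black stapler, 135 mm long, 52 mm high.
- tape: Bystander: loose grey tape dispenser, 140 mm long, 85 mm high.
- core: Bystander: loose white plastic sleeve, 24 mm in diameter, 50 mm long, lying down.
Things that resemble listed ones, but are neither listed nor needed, are in the scene too. What is shaped like the roller but orange is not meant. There is more than one size of the cradle; the job needs the larger.

How it is judged:
By the outcome, as a careful person would: the job done as asked, in the order asked, and still so for the second after the job is handed in, while the arm keeps its last pose, push and grip.
It also fails if it takes over 51 s, if anything falls off the work surface, if the arm or the gripper's body presses on something with over 40 N, if the wrist force passes 120 N, or if a joint passes its speed limit or range.

## Working session

There is one attempt and no reset: what is moved stays moved. The work goes in short steps, Python scripts to look and compute and a tool call to move; the robot and the scene stay as the last step left them, time stands still between calls to the robot, and variables do not carry over. Pictures are saved under pics/ and viewed, at most 10 in all, crops included, and the job is handed in when it is done.

Besides the shell and the picture viewer there is one more tool, called as name(argument=value, ...), one argument or row to a line, values as JSON. step_arm: Moves the arm, as the interface text tells. Its arguments: {"type":"object","properties":{"linear":{"type":"array","items":{"type":"array","items":{"type":"number"}}},"twist":{"type":"array","items":{"type":"number"}},"hand":{"type":"array","items":{"type":"number"}},"grip_force":{"type":"number"}},"required":["linear","twist","hand"]}

```bash
ls; mkdir -p pics; cat > h.py <<'E'
import numpy as np, cv2, pickle
from bench import arm
def grab(n):
    d=arm.get_image(n); return d
def ray(d,u,v):
    R=np.array(d["R"]);t=np.array(d["t"])
    c=-R.T@t; r=R.T@np.array([(u-d["cx"])/d["fx"],(v-d["cy"])/d["fy"],1]); return c,r/np.linalg.norm(r)
def onz(d,u,v,z):
    c,r=ray(d,u,v); return c+r*(z-c[2])/r[2]
def two(d1,p1,d2,p2):
    c1,r1=ray(d1,*p1);c2,r2=ray(d2,*p2)
    A=np.stack([r1,-r2],1);s=np.linalg.lstsq(A,c2-c1,rcond=None)[0]
    a=c1+s[0]*r1;b=c2+s[1]*r2; return (a+b)/2,np.linalg.norm(a-b)
def proj(d,X):
    p=np.array(d["R"])@np.array(X)+np.array(d["t"]); return np.array([d["fx"]*p[0]/p[2]+d["cx"],d["fy"]*p[1]/p[2]+d["cy"]])
E
python3 - <<'E'
from h import *
for n in("side","top"):
    d=grab(n);cv2.imwrite(f"pics/{n}0.png",d["image"]);pickle.dump(d,open(f"{n}0.pkl","wb"))
    print(n,d["fx"],d["cx"],d["cy"],(-np.array(d["R"]).T@np.array(d["t"])).round(3),np.array(d["R"]).round(3).tolist())
s=arm.get_state();print(s)
E
```

```text
pics
side 466.8687827710773 326.2490307730745 238.98103952386606 [ 0.322 -0.822  1.04 ] [[0.967, -0.255, -0.015], [-0.194, -0.697, -0.69], [0.166, 0.67, -0.724]]
top 462.0111819805123 316.0284246285417 246.2006625404659 [0.33  0.028 1.345] [[-0.007, -1.0, 0.028], [-0.984, 0.002, -0.178], [0.178, -0.028, -0.984]]
{'time': 0.1, 'joint_positions': array([ 1.1975193 ,  0.61582902, -0.01264431,  1.42475303,  0.00809753,
        1.10338575, -0.0404196 ]), 'dq': array([-0.00098487, -0.00290592,  0.00167063, -0.00482034, -0.00056282,
       -0.00039183,  0.00317139]), 'joint_efforts': array([ 1.41116412e-03, -4.70383930e+01,  2.60185478e-01, -1.71570522e+01,
        1.00388718e-02,  5.88292300e-03,  9.76566582e-06]), 'tool_pos': array([ 0.22069592, -0.61062205,  0.21734493]), 'orientation': array([-1.14431896e-03,  9.84999337e-01,  1.72554204e-01, -2.05925411e-04]), 'force': array([-0.12454879,  0.75564359, -0.23789388]), 'ft_torque': array([-0.03542537,  0.00388346,  0.02690531]), 'grip_force': 0.0, 'width': 0.08557527415797658}
```

View pics/top0.png

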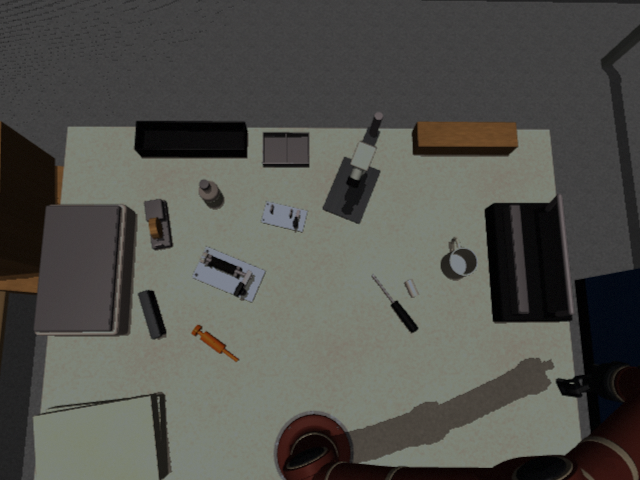

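View pics/side0.png

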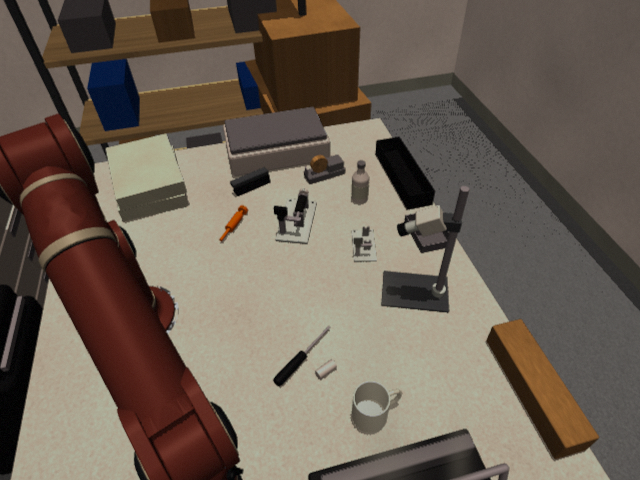

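The larger cradle sits at top px (229,273) and side px (296,218). The smaller one, at top (284,217) and side (364,245), isn't the one wanted. The orange look-alike roller is at top (215,342). The camera head is at top (360,158) and side (420,222), on its stand at top (352,190). Next is an enlarged crop to confirm.

```bash
python3 - <<'E'
from h import *
t=pickle.load(open("top0.pkl","rb"))["image"];s=pickle.load(open("side0.pkl","rb"))["image"]
f=lambda im,x,y,w,h,k:cv2.convertScaleAbs(cv2.resize(im[y:y+h,x:x+w],None,fx=k,fy=k,interpolation=cv2.INTER_CUBIC),alpha=1.6)
a=f(t,185,235,100,75,4);b=f(s,265,180,100,75,4);c=f(t,305,105,100,125,3.2) ;d=f(s,375,180,100,75,4)
c=f(t,310,105,100,75,4)
cv2.imwrite("pics/crop1.png",np.vstack([np.hstack([a,b]),np.hstack([c,d])]))
E
```

```text
(no output)
```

View pics/crop1.png

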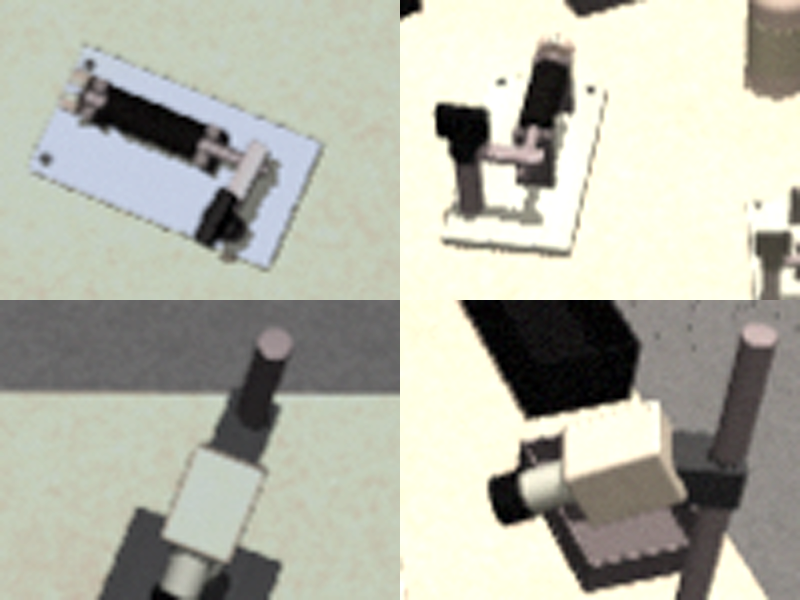

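The crop confirms the larger cradle. Its gear is at the upper left, top px ~(205,258); the knob is at ~(240,289), with its bar across the bare shaft end. The camera lens is at top ~(354,178) and side ~(401,230). Next I'll measure the plate, the stand and the lens.

```bash
python3 - <<'E'
from h import *
t=pickle.load(open("top0.pkl","rb"));s=pickle.load(open("side0.pkl","rb"))
im=t["image"].astype(int);b,g,r=im[...,0],im[...,1],im[...,2]
def comp(m,box):
    x,y,w,h=box;mm=np.zeros(m.shape,np.uint8);mm[y:y+h,x:x+w]=m[y:y+h,x:x+w]
    cs,_=cv2.findContours(mm,cv2.RETR_EXTERNAL,cv2.CHAIN_APPROX_NONE)
    return max(cs,key=cv2.contourArea)
def rect(c,z):
    P=np.array([onz(t,u,v,z)[:2] for u,v in cv2.convexHull(c)[:,0]])
    R=cv2.minAreaRect((P*1000).astype(np.float32));bp=cv2.boxPoints(R)
    return R,bp.round(0).tolist()
c=comp((b>g+4)&(g>90),(185,235,100,75));print("plate",rect(c,.01))
# stand base: dark gray among light counter
print("bg",im[200,340],im[210,350],im[190,335])
m=(im.max(2)<85)
c=comp(m,(315,165,70,65));print("stand",rect(c,.008))
for p in [(310+273/4,105+343/4-75)]:print("posttop",p,onz(t,*p,.378))
print("knob",onz(t,240,289,.112))
# lens triangulation
f=lambda im,x,y,w,h,k:cv2.convertScaleAbs(cv2.resize(im[y:y+h,x:x+w],None,fx=k,fy=k,interpolation=cv2.INTER_CUBIC),alpha=2.5)
cv2.imwrite("pics/crop2.png",np.vstack([f(t["image"],320,130,80,40*2,5)[:300],f(t["image"],320,160,80,60,5)]) if 0 else np.hstack([f(t["image"],320,130,66,100,6),f(s["image"],380,200,66,100,6)]))
E
```

```text
plate (((478.14447021484375, 274.58441162109375), (139.660888671875, 52.28071975708008), 69.72134399414062), [[429.0, 218.0], [478.0, 200.0], [527.0, 331.0], [478.0, 349.0]])
bg [46 44 45] [20 20 20] [45 44 42]
stand (((744.3890991210938, -118.24880981445312), (119.25679779052734, 181.4080810546875), 67.4770736694336), [[638.0, -139.0], [805.0, -208.0], [851.0, -98.0], [683.0, -28.0]])
posttop (378.25, 115.75) [ 0.80263895 -0.14243927  0.378     ]
knob [0.43732025 0.19481883 0.112     ]
```

View pics/crop2.png

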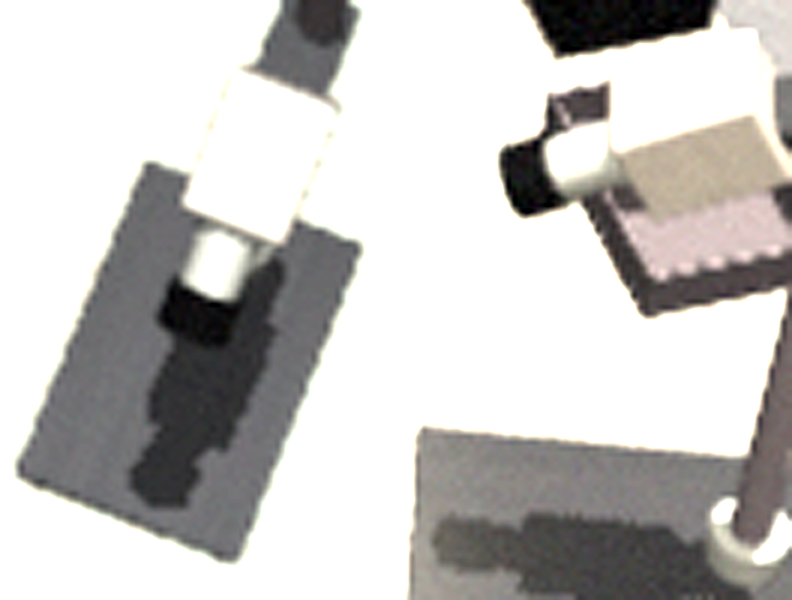

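The stand rectangle measures 181 x 119 mm, which matches the description. The lens front rim centre is at about (352.5,185.5) in the top view and (399.5,230.2) in the side view. Next: triangulate the lens, and fit the cradle plate from its corners.

```bash
python3 - <<'E'
from h import *
t=pickle.load(open("top0.pkl","rb"));s=pickle.load(open("side0.pkl","rb"))
print("lens",two(t,(352.5,185.5),s,(399.5,230.2)))
print("posttop",two(t,(378.25,115.75),s,(464.5,188.75)))
def fit(d,P,z):
    Q=np.array([onz(d,u,v,z)[:2] for u,v in P])*1000
    R=cv2.minAreaRect(Q.astype(np.float32));return Q.round(0).tolist(),R
print("plate",fit(t,[(206.2,246.2),(265.5,271.2),(252.5,302.5),(193,278)],.01))
print("plate side",fit(s,[(265+50/4,180+242/4)],.01),fit(s,[(265+170/4,180+252/4),(265+205/4,180+90/4)],.01))
for d,x0,y0,w,h in((t,185,235,100,75),(s,265,180,100,75)):
    im=d["image"][y0:y0+h,x0:x0+w];g=im.max(2)
    m=(g<28).astype(np.uint8);n,l,st,ce=cv2.connectedComponentsWithStats(m)
    for i in range(1,n):
        if st[i,4]>15:
            c=np.argwhere(l==i)[:,::-1].astype(np.float32);print(st[i],(ce[i]+[x0,y0]).round(1),cv2.minAreaRect(c))
E
```

```text
lens (array([ 0.68429206, -0.09684127,  0.23577356]), np.float64(0.0005050449172266434))
posttop (array([ 0.80267996, -0.1425482 ,  0.3764472 ]), np.float64(0.0013104235719550144))
plate ([[571.0, 310.0], [498.0, 136.0], [407.0, 172.0], [478.0, 344.0]], ((489.460693359375, 240.90171813964844), (189.7408905029297, 99.13719177246094), 67.56047821044922))
plate side ([[413.0, 165.0]], ((413.0072021484375, 164.99000549316406), (0.0, 0.0), 0.0)) ([[499.0, 130.0], [568.0, 301.0]], ((533.5131225585938, 215.50979614257812), (184.10519409179688, 0.0), -112.19763946533203))
[ 23  22  28  18 237] [222.  265.2] ((36.74137878417969, 30.39655303955078), (26.554433822631836, 9.841853141784668), 21.801410675048828)
[49 48 12 13 96] [240.  289.7] ((54.059993743896484, 53.92000198364258), (11.455130577087402, 11.455129623413086), 81.8698959350586)
[ 30  15  12  17 136] [300.7 203.3] ((35.82353210449219, 23.705883026123047), (8.731282234191895, 16.97749137878418), 14.03624439239502)
[  9  26  13  15 132] [280.2 212.4] ((15.0, 33.0), (14.0, 12.0), 90.0)
```

```bash
python3 - <<'E'
from h import *
t=pickle.load(open("top0.pkl","rb"));s=pickle.load(open("side0.pkl","rb"))
print("knob",two(t,(240,289.7),s,(280.2,212.4)))
print("rubber",two(t,(222,265.2),s,(300.7,203.3)))
for z in (.05,.06,.07):print(onz(t,222,265.2,z),onz(s,300.7,203.3,z))
print("gear top",onz(t,185+68/4,235+90/4,.06), onz(s,265+157/4,180+50/4,.06))
a=np.radians(67.56);X=np.array([np.cos(a),np.sin(a),0]);Y=np.array([-X[1],X[0],0]);O=np.array([.4895,.2409,0])
f=[]
for d,x0,y0 in((t,185,235),(s,265,180)):
    im=cv2.convertScaleAbs(cv2.resize(d["image"][y0:y0+75,x0:x0+66],None,fx=6,fy=6,interpolation=cv2.INTER_CUBIC),alpha=1.5)
    for (x,y,z),c in {(-75,45,112):(0,0,255),(-75,45,84):(0,160,255),(-86,0,60):(0,255,0),(-35,0,60):(255,0,0),(35,0,60):(255,0,0),(64,0,60):(0,255,0),(-75,-15,75):(255,0,255)}.items():
        p=proj(d,O+X*x/1e3+Y*y/1e3+[0,0,z/1e3]);p=(p-[x0,y0]+.5)*6
        cv2.drawMarker(im,tuple(int(v) for v in p),c,cv2.MARKER_CROSS,14,1)
    f.append(im)
cv2.imwrite("pics/crop3.png",np.hstack(f))
E
```

```text
knob (array([0.43598422, 0.19747374, 0.09231126]), np.float64(0.002327297957646673))
rubber (array([0.50805933, 0.25292409, 0.06262643]), np.float64(8.815802405047394e-05))
[0.50986064 0.25514051 0.05      ] [0.5104174  0.26680699 0.05      ]
[0.50846921 0.253384   0.06      ] [0.50851441 0.25580887 0.06      ]
[0.50707778 0.25162749 0.07      ] [0.50661142 0.24481075 0.07      ]
gear top [0.53034575 0.30964108 0.06      ] [0.53077959 0.30317128 0.06      ]
```

View pics/crop3.png

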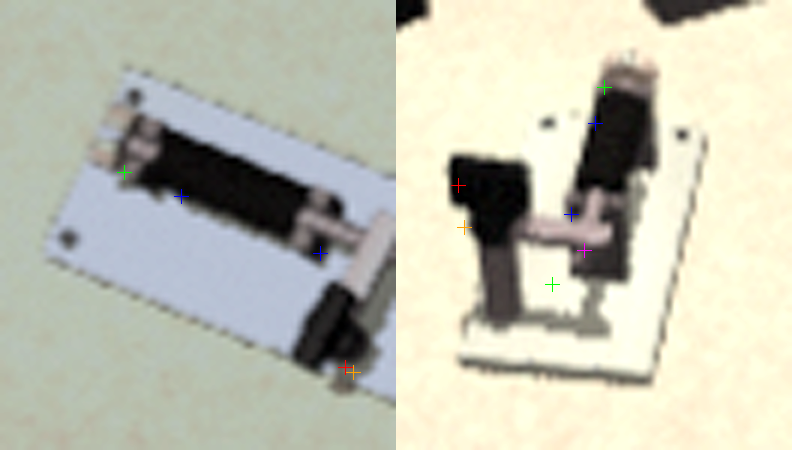

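The plate isn't centred on the cradle origin. Rubber, gear and knob agree with each other, which puts the cradle origin at about (0.5075, 0.252) with x at 67.7°, and the knob axis at about (0.437, 0.1995). The knob already sits about 6° clockwise. I'll move to hover over it.

step_arm(
  linear=[
    [0.438,-0.332,-0.03],
    [0.438,-0.332,-0.03],
    [0.438,-0.332,-0.03],
    [0.438,-0.332,-0.03],
    [0.438,-0.332,-0.03],
    [0.438,-0.332,-0.03],
    [0.438,-0.332,-0.03],
    [0.438,-0.332,-0.03],
    [0.479,-0.689,0.017],
    [0.479,-0.689,0.017],
    [0.479,-0.689,0.017],
    [0.479,-0.689,0.017],
    [0.479,-0.689,0.017],
    [0.479,-0.689,0.017],
    [0.479,-0.689,0.017],
    [0.479,-0.689,0.017],
    [0.479,-0.689,0.017],
    [0.479,-0.689,0.017],
  ],
  twist=[-10,-20,-30,-40,-50,-60,-70,-80,-90,-100,-110,-120,-130,-132,-132,-132,-132,-132],
  hand=[0.06,0.06,0.06,0.06,0.06,0.06,0.06,0.06,0.06,0.06,0.06,0.06,0.06,0.06,0.06,0.06,0.06,0.06],
)

```text
time: 2.35
tool_pos: [0.4378, 0.1976, 0.2013]
orientation: [0.0, 0.245, 0.97, -0.001]
force: [0.3, 0.6, 0.2]
width: 0.0601
grip_force: 0.0
```

```bash
cat >> h.py <<'E'
def yaw(s):
    q=s["orientation"];return np.degrees(2*np.arctan2(q[2],q[1]))   # tool x world angle (tool down)
def toolshift(s,target):
    a=np.radians(yaw(s));x=np.array([np.cos(a),np.sin(a)]);y=np.array([np.sin(a),-np.cos(a)])
    d=np.array(target)-s["tool_pos"];return np.round([d[:2]@x,d[:2]@y,-d[2]],4)
def crop(d,x,y,w,h,k,a=1.6):
    return cv2.convertScaleAbs(cv2.resize(d["image"][y:y+h,x:x+w],None,fx=k,fy=k,interpolation=cv2.INTER_CUBIC),alpha=a)
E
python3 - <<'E'
from h import *
t=grab("top");s=grab("side");st=arm.get_state();print(st["joint_positions"].round(2),yaw(st),st["tool_pos"])
print(proj(t,st["tool_pos"]),proj(s,st["tool_pos"]))
for n,d in(("t1",t),("s1",s)):pickle.dump(d,open(n+".pkl","wb"))
cv2.imwrite("pics/crop4.png",np.hstack([crop(t,190,225,100,100,4),crop(s,235,130,100,100,4)]))
E
```

```text
[ 0.03  0.46 -0.72  1.91  0.38  0.92  0.21] 151.71948626030914 [0.43767857 0.1981157  0.20146203]
[233.7925428  285.71231178] [277.80427324 183.59888887]
```

View pics/crop4.png

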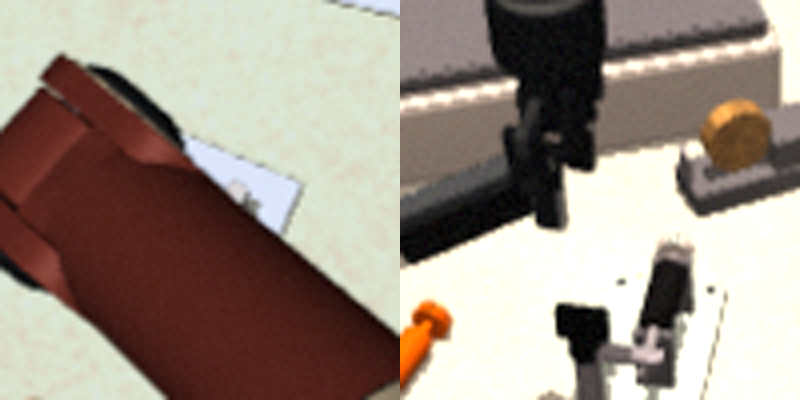

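Side view: the open fingers (tips at crop ~(548,220)) sit squarely above the knob wing at crop (582,322). The top view is hidden by the forearm. Descend and grip.

step_arm(
  linear=[
    [0,0,0.05],
    [0,0,0.09],
    [0,0,0.1],
    [0,0,0.1],
    [0,0,0.1],
    [0,0,0.1],
    [0,0,0.1],
    [0,0,0.1],
  ],
  twist=[0,0,0,0,0,0,0,0],
  hand=[0.06,0.06,0.06,0.06,0.04,0.02,0.005,0.0],
  grip_force=30,
)

```text
time: 3.45
tool_pos: [0.4374, 0.1996, 0.1018]
orientation: [0.0, 0.243, 0.97, 0.0]
force: [0.5, -0.3, 0.6]
width: -0.0002
grip_force: 0.0
```

```bash
python3 - <<'E'
from h import *
s=grab("side");t=grab("top");st=arm.get_state();print(proj(s,st["tool_pos"]),proj(t,st["tool_pos"]),st["tool_pos"],st["force"])
cv2.imwrite("pics/crop5.png",np.hstack([crop(s,245,160,80,100,5,2.5),crop(t,190,225,80,100,5)]))
E
```

```text
[280.60396326 209.49435765] [238.76053424 289.37302842] [0.4372463  0.19951578 0.10157211] [-0.81341091  0.65529765  0.24636009]
```

View pics/crop5.png

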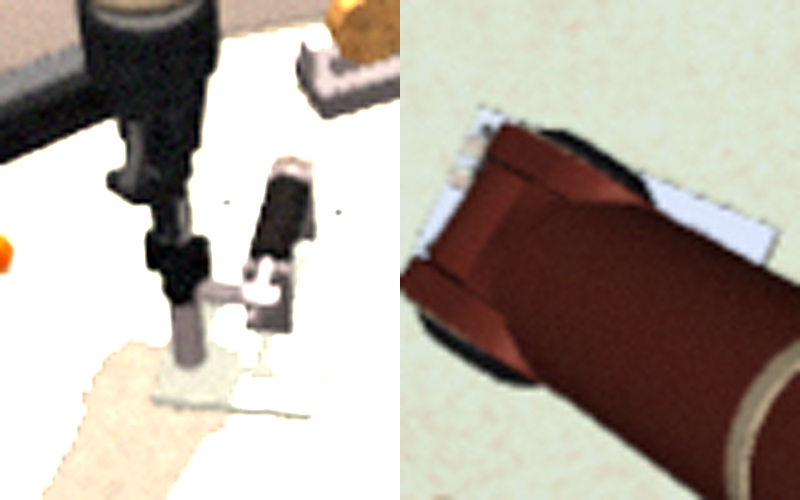

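Width 0 means the fingers closed on nothing. Side view: the knob wing, crop (148-208,232-300), appears to overlap the fingertips around crop (178,247). I'll work out numerically which of them is in front.

```bash
python3 - <<'E'
from h import *
s=grab("side");a=pickle.load(open("side0.pkl","rb"))["image"].max(2);b=s["image"].max(2)
print("before");print(a[202:226,270:294:1]);print("now");print(b[202:226,270:294])
E
```

```text
before
[[174 173 175 174 173 173 174 173 174 176 174 175 172 174 175 172 167 174
  177 177 175 174 174 173]
 [174 174 175 175 174 174 174 174 174 174 176 175 174 174 174 174 169 173
  174 176 176 172 174 173]
 [174 175 174 175 173 172 175 175 173 174 174 174 174 173 172 171 174 174
  175 177 175 175 172 173]
 [174 174 172 166 132 122 126 130 140 153 152 157 175 173 171 162 175 176
  178 176 175 176 174 171]
 [175 174 175 155  48  18  31  39  65  90  82  94 123 126 124 121 147 175
  175 177 173 176 173 171]
 [174 174 170 131   9  10  14  11  14  12  10   8  18  32  31  39  85 145
  174 175 174 175 174 173]
 [173 175 165 108  10   9   9  10   8  11   8   9  10  13  12  12  39 111
  175 174 173 175 173 172]
 [173 175 170 133   0   5   7   4   9   7   8   8  10  10  11  12  36 115
  175 176 174 171 171 166]
 [174 172 174 150   5   2   8   4  12   1   5   9   3   4   6   2  27 101
  176 175 174 173 171 163]
 [175 174 175 152   5   2   3   2  10   3   4   7  11   5   8   6  10  91
  174 175 172 171 169 148]
 [176 175 175 152  24   3   4   3   4   2   5  10   6   0   5   6  11  87
  175 174
[... 3060 characters left out ...]
88 191 188 188 189 182 143  51   8   3  10   6  18  52  68  57  64
   67  72  70  65  64  87]
 [190 189 188 188 189 189 189 175 108  25  10  15  17  25  51  71  75  62
   71  65  73  72  73  67]
 [190 191 189 189 189 189 188 181 131  43  38  41  41  42  49  74  95  87
   92 105 145 149 149 130]
 [189 189 190 188 188 188 188 186 149  48  54  53  54  51  50  73  97  98
  112 158 184 186 186 171]
 [188 187 190 188 188 189 188 187 167  48  54  57  49  52  49  71  95  99
  126 185 185 187 189 173]
 [188 187 191 189 189 189 188 191 168  61  55  54  52  49  48  67  96 113
  161 186 186 189 188 169]
 [191 188 190 189 189 190 190 188 168  72  52  53  54  50  46  62  98 127
  184 187 185 186 189 169]]
```

```bash
python3 - <<'E'
from h import *
s=pickle.load(open("s1.pkl","rb"));p=np.array([.4377,.1981,.2015])
a=np.radians(61.7);Y=np.array([np.cos(a),np.sin(a),0]);L=np.array([Y[1],-Y[0],0])
for sg in(-1,1):
  for l in(-.011,.011):print("tip",sg,l,proj(s,p+sg*Y*.037+L*l+[0,0,-.014]).round(1))
print(s["image"].max(2)[170:192,262:290])
k=np.array([.437,.1995,0])
for z in(.112,.084):
  for sg in(-.006,.006):
    for l in(-.02,.02):print("wing",z,sg,l,proj(s,k+Y*sg+L*l+[0,0,z]).round(1))
t=pickle.load(open("top0.pkl","rb"))
for z in(.112,.084):
  for sg in(-.006,.006):
    for l in(-.02,.02):print("wingtop",z,sg,l,proj(t,k+Y*sg+L*l+[0,0,z]).round(1))
print(t["image"].max(2)[278:304,230:256])
E
```

```text
tip -1 -0.011 [270.4 195.3]
tip -1 0.011 [278.  196.4]
tip 1 -0.011 [278.5 178.8]
tip 1 0.011 [285.8 179.8]
[[  7  14   9  12  12  12   7   9   8  13  30  21  11  14  18   5   4   4
    5  12  11  49 133 181 183 183 183 182]
 [ 20  17  11  13   5  11   6   9   7   9  23  34  13  44  85  28   9   4
   11   8   7  60 147 183 183 182 181 181]
 [ 25   9  12   8  12   8  11   8   9   7  18  28   9  62 136 128  95  89
   53  32  38  98 171 183 182 181 183 180]
 [ 21  11  10   9   5  10   8  12  11   9  12   7  16  62 149 178 162 158
  145 136 140 158 184 183 183 182 183 182]
 [ 18  13   9  12  10  13  14  10   5  11   8   9   8  63 149 182 184 184
  182 185 184 183 180 183 184 185 183 183]
 [ 15  11  10  12  16  13  15  12   7   6   4   8   9  63 151 184 182 182
  183 182 184 185 183 184 183 185 182 183]
 [ 15   7  10  14  14  15  13  13   9  10   7   9   9  54 139 182 184 184
  185 183 183 183 185 182 184 185 184 183]
 [  6  11   6  12  12  15  13  11  15  11   5  14  23  56 127 185 183 184
  181 184 184 183 183 185 183 183 184 182]
 [  6   4   6  10  10  12   9  12  11   7   9  17  40  6
[... 4333 characters left out ...]
96 120 141
  142 142 143 141 143 115  91 117]
 [124 128 129 128 127 128 126 126 127 120  93  68  66  67 101 136 142 142
  142 141 140 141 135  97  91 127]
 [126 128 127 126 125 127 127 127 129 111  81  74  69  61  85 113 126 137
  142 141 141 142 118  84 108 129]
 [129 128 126 125 126 127 128 128 129 129 112  90  90  91 111 111  99 116
  126 129 136 141 108  99 128 130]
 [129 129 127 128 129 128 127 129 128 129 127 125 127 128 130 129 129 117
  105  99 110 119 109 115 129 129]
 [128 128 129 129 129 130 130 129 128 128 126 127 128 128 128 129 128 127
  127 117  97  91 109 127 125 128]
 [128 127 128 130 130 128 130 128 129 127 127 129 129 130 129 128 129 128
  127 126 128 129 126 128 127 127]]
```

```bash
python3 - <<'E'
from h import *
t=pickle.load(open("top0.pkl","rb"));s=pickle.load(open("side0.pkl","rb"));p=np.array([.2207,-.6106,.2173])
a=np.radians(-70.1);Y=np.array([np.cos(a),np.sin(a),0]);L=np.array([-Y[1],Y[0],0])
im=crop(t,530,350,100,75,6,3)
for dz,c in((-.006,(0,255,0)),(.028,(0,0,255))):
  for sg in(-1,1):
    for l in(-.011,.011):
      for w in(.043,.057):
        q=proj(t,p+sg*Y*w+L*l+[0,0,dz]);cv2.drawMarker(im,tuple(int(v) for v in (q-[530,350]+.5)*6),c,cv2.MARKER_CROSS,10,1)
print(proj(s,p))
cv2.imwrite("pics/crop6.png",im)
E
```

```text
[235.71370528 523.97937552]
```

View pics/crop6.png

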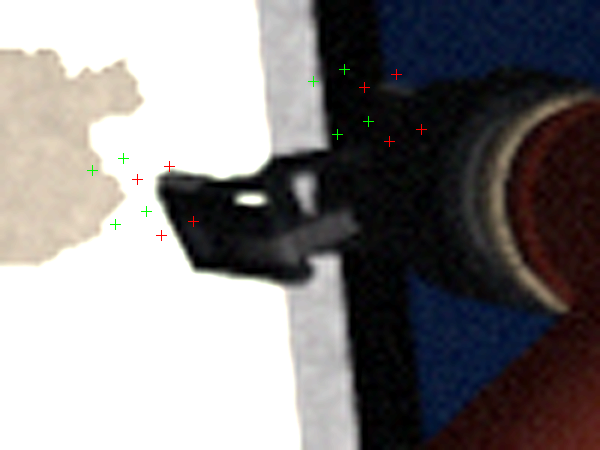

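Both pictures put the fingertips about 30 mm higher than my model says, so the shut fingers are just above the wing. The wing's position itself fits both views within 1 px. I'll open, go 25 mm lower, close, and check the width.

step_arm(
  linear=[
    [0,0,0],
    [0,0,0],
    [0,0,0],
    [0,0,0],
    [0,0,0.012],
    [0,0,0.025],
    [0,0,0.025],
    [0,0,0.025],
    [0,0,0.025],
    [0,0,0.025],
    [0,0,0.025],
  ],
  twist=[0,0,0,0,0,0,0,0,0,0,0],
  hand=[0.06,0.06,0.06,0.06,0.06,0.06,0.06,0.0,0.0,0.0,0.0],
)

```text
time: 4.97
tool_pos: [0.4383, 0.201, 0.077]
orientation: [0.001, 0.243, 0.97, 0.002]
force: [2.6, 2.8, 0.2]
width: 0.0113
grip_force: 35.4
```

The grip is on the wing (11.3 mm). Now turn the knob 82° clockwise.

step_arm(
  linear=[
    [0,0,0],
    [0,0,0],
    [0,0,0],
    [0,0,0],
    [0,0,0],
    [0,0,0],
    [0,0,0],
    [0,0,0],
    [0,0,0],
    [0,0,0],
    [0,0,0],
    [0,0,0],
  ],
  twist=[8,16,24,32,40,48,56,64,72,82,82,82],
  hand=[0.0,0.0,0.0,0.0,0.0,0.0,0.0,0.0,0.0,0.0,0.0,0.0],
)

```text
time: 6.48
tool_pos: [0.4385, 0.2011, 0.077]
orientation: [-0.0, 0.819, 0.574, 0.002]
force: [2.8, 4.5, 0.2]
width: 0.0111
grip_force: 35.5
```

The knob turned 82° and is now at about 88° clockwise. Release it, move over the rubber, descend and grip. The true pad height is about 30 mm above the reported TCP, so the TCP goes to z ≈ 0.028.

step_arm(
  linear=[
    [0,0,0],
    [0,0,0],
    [0,0,0],
    [0,0,-0.05],
    [0,0,-0.07],
    [0.04,0.025,-0.07],
    [0.075,0.049,-0.07],
    [0.075,0.049,-0.03],
    [0.075,0.049,0.01],
    [0.075,0.049,0.04],
    [0.075,0.049,0.0485],
    [0.075,0.049,0.0485],
    [0.075,0.049,0.0485],
    [0.075,0.049,0.0485],
    [0.075,0.049,0.0485],
    [0.075,0.049,0.0485],
    [0.075,0.049,0.0485],
  ],
  twist=[0,0,0,0,0,1,2.3,2.3,2.3,2.3,2.3,2.3,2.3,2.3,2.3,2.3,2.3],
  hand=[0.04,0.04,0.04,0.04,0.05,0.07,0.075,0.075,0.075,0.075,0.075,0.075,0.05,0.03,0.01,0.01,0.01],
)

```text
time: 8.6
tool_pos: [0.5097, 0.2533, 0.0289]
orientation: [0.0, 0.831, 0.556, 0.001]
force: [-0.4, -1.0, 6.0]
width: 0.027
grip_force: 29.4
```

The roller is gripped (27 mm). The tool only turns about the vertical, so the 30° slope has to be made in the hand. I'll lift the roller, turn it to the camera heading, set the underside of the gear on the +43 saddle with the tail hanging clear of the cradle, and lower the tool so the roller pivots between the pads. Lift and hover there first.

step_arm(
  linear=[
    [0,0,-0.02],
    [0,0,-0.06],
    [0,0,-0.1],
    [0.0,0,-0.1],
    [0.02,-0.03,-0.1],
    [0.043,-0.065,-0.1],
    [0.043,-0.065,-0.1],
    [0.043,-0.065,-0.1],
    [0.043,-0.065,-0.1],
    [0.043,-0.065,-0.1],
    [0.043,-0.065,-0.1],
    [0.043,-0.065,-0.1],
    [0.043,-0.065,-0.06],
    [0.043,-0.065,-0.031],
    [0.043,-0.065,-0.031],
    [0.043,-0.065,-0.031],
  ],
  twist=[0,0,0,10,20,30,40,50,60,70,80,90,90,90,90,90],
  hand=[0.01,0.01,0.01,0.01,0.01,0.01,0.01,0.01,0.01,0.01,0.01,0.01,0.01,0.01,0.01,0.01],
)

```text
time: 10.6
tool_pos: [0.4659, 0.318, 0.0597]
orientation: [-0.0, 0.981, -0.194, 0.0]
force: [0.7, 0.5, -0.8]
width: 0.0272
grip_force: 29.9
```

```bash
python3 - <<'E'
from h import *
t=grab("top");s=grab("side");st=arm.get_state();print(st["time"],st["tool_pos"].round(4),yaw(st),st["force"].round(1),st["joint_positions"].round(2),st["width"])
pickle.dump(s,open("s2.pkl","wb"));print(proj(s,st["tool_pos"]))
cv2.imwrite("pics/c7.png",np.hstack([crop(s,230,150,100,120,5,2)[:, :400],crop(t,170,215,80,120,5,1.6)]))
E
```

```text
10.7 [0.4663 0.3182 0.0603] -22.43175997125194 [-0.3 -0.6 -1.4] [-0.79  0.7   0.24  1.84 -0.26  0.63 -2.35] 0.02704520594619747
[283.59918391 193.04766363]
```

View pics/c7.png

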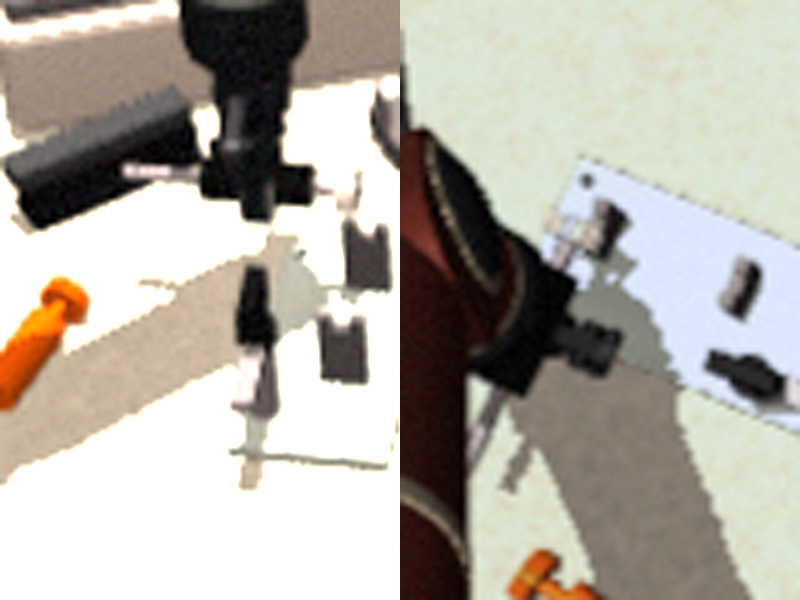

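Side view: the roller is held level, tail at crop (130,170) and gear at (348,190), with the saddles empty. In the top view the knob's bar points along -x and the gear at crop (565,225) is beside the saddle at (605,225). I'll triangulate the gear against the saddle.

```bash
python3 - <<'E'
from h import *
t=grab("top");s=grab("side")
g=two(t,(203,260),s,(299.6,188));print("gear",g)
O=np.array([.5085,.2533,0]);X=np.array([.3795,.925,0]);Y=np.array([-.925,.3795,0])
d=g[0]-O;print("gear in cradle",d@X,d@Y)
for y in(-.015,.015):print(proj(t,O+.043*X+y*Y+[0,0,.064]),proj(s,O+.043*X+y*Y+[0,0,.064]))
G=np.array([.4663,.3182,.091])+.058*np.array([.9243,-.3816,0]);print(G,proj(t,G),proj(s,G))
im=t["image"].max(2);print(im[250:270,194:220])
print(s["image"].max(2)[180:200,292:312])
E
```

```text
gear (array([0.51809487, 0.3015375 , 0.0835287 ]), np.float64(0.003235809968926011))
gear in cradle 0.04826094405027043 0.0094308789725227
[209.82847688 254.30531115] [307.72083437 194.22862191]
[205.36783734 264.16653957] [298.4341957  193.52204996]
[0.5199094 0.2960672 0.091    ] [204.42368718 259.5223821 ] [300.90537587 187.03105436]
[[144 144 145 144 144 145 144 143 145 136 136 139  96  58 107 148 151 153
  155 154 155 140 127 132 138 141]
 [145 143 144 144 145 145 145 145 141 138 147 139  95  57  95 139 153 153
  152 152 155 155 157 144 129 137]
 [144 144 144 145 144 144 145 146 137 136 155 155 130  96 129 153 153 153
  154 154 154 154 154 156 157 155]
 [144 144 144 145 144 145 144 140 138 147 154 155 155 155 152 152 153 153
  153 155 156 157 156 154 154 156]
 [142 143 144 144 144 145 144 136 137 155 155 155 156 155 145 128 133 140
  148 156 156 156 157 157 155 155]
 [142 143 143 143 143 141 138 135 148 159 158 155 155 157 134  99  95  90
  110 145 157 159 156 158 157 156]
 [143 143 145 143 138 137 122 125 153 157 157 157 158 156 128  93  94  67
   32  93 140 153 156 158 158 156
[... 2420 characters left out ...]
 182 181
  182 182]
 [182 181 182 181 171 142 128 108 121 136 182 181 182 181 181 182 181 182
  181 181]
 [182 183 183 183 178 171 146 104 117 148 182 180 183 171 171 174 180 184
  181 180]
 [183 183 181 182 182 169 105  66  73 122 183 180 170 131 132 145 181 181
  182 182]
 [182 181 180 181 185 166  81  43  42  85 154 171 153  71  80 104 167 182
  181 179]
 [180 180 183 183 181 168  92  35  37  53  99 132 115  43  49  82 153 182
  183 182]
 [181 180 183 183 182 166  94  33  36  41  55  75  70  35  35  74 152 183
  184 181]
 [181 178 163 166 182 166  90  33  34  39  42  42  46  32  32  74 154 182
  181 181]
 [181 175 162 165 181 169 110  36  36  34  30  35  34  34  35  65 140 183
  180 181]]
```

step_arm(
  linear=[
    [0.003,0,0.0],
    [0.003,0,0.006],
    [0.003,0,0.01],
    [0.003,0,0.013],
    [0.003,0,0.016],
    [0.003,0,0.019],
    [0.003,0,0.022],
    [0.003,0,0.025],
    [0.003,0,0.028],
    [0.003,0,0.03],
    [0.003,0,0.03],
    [0.003,0,0.03],
  ],
  twist=[0,0,0,0,0,0,0,0,0,0,0,0],
  hand=[0.01,0.01,0.01,0.01,0.01,0.01,0.01,0.01,0.01,0.01,0.01,0.01],
  grip_force=20,
)

```text
time: 12.3
tool_pos: [0.4684, 0.3166, 0.0289]
orientation: [-0.0, 0.981, -0.194, 0.0]
force: [-1.5, 1.1, 1.7]
width: 0.0267
grip_force: 31.9
```

```bash
python3 - <<'E'
from h import *
s=grab("side");t=grab("top");st=arm.get_state();print(st["time"],st["tool_pos"].round(4),yaw(st),st["force"].round(1),st["width"])
pickle.dump(s,open("s3.pkl","wb"))
# predicted gear/tail pixels for tilt angles, pivot 29-31 mm above TCP
p=st["tool_pos"]+[0,0,.031];h=np.radians(yaw(st))
for a in(0,10,20,30):
    c=np.cos(np.radians(a));u=np.array([c*np.cos(h),c*np.sin(h),np.sin(np.radians(a))])
    print(a,proj(s,p+.053*u).round(1),proj(s,p-.09*u).round(1))
print(s["image"].max(2)[185:215:1,250:272])
E
```

```text
12.4 [0.4684 0.3166 0.029 ] -22.428603328488048 [-2.4  1.8  1.3] 0.02692054657700381
0 [300.6 194.6] [257.  191.2]
10 [300.2 192.4] [258.  194.9]
20 [299.3 190.2] [259.7 198.5]
30 [298.  188.1] [262.2 201.9]
[[  6  10   6   6   5   9  13   9  11   6   6  15  45  91 138 148 183 183
  183 183 182 180]
 [  5   6   8   9   9  11  11   5   6  14  68 132 139 162 184 183 185 182
  185 183 184 184]
 [  9  11   7   4   8   2  15  31  69 134 150 185 182 184 183 182 182 182
  186 181 183 184]
 [  6   7   8   3  13  45  91 138 151 183 184 184 183 184 182 185 183 182
  183 183 182 184]
 [  7   1  13  41  91 141 159 183 182 185 184 183 184 184 184 185 183 183
  184 183 182 182]
 [ 31  69 135 141 163 182 183 182 183 183 184 183 183 184 183 185 184 183
  183 184 183 184]
 [133 151 185 182 183 183 183 181 183 184 184 182 180 183 184 184 185 182
  182 183 183 176]
 [185 181 183 183 183 184 183 182 183 184 183 183 183 184 183 184 185 183
  184 182 179 144]
 [183 183 183 183 184 183 183 185 183 186 186 181 185 182 184 183 183 185
  182 183 173 115]
 [185 185 183 184 182 184 184 184 184 184 183 182 182 1
[... 1198 characters left out ...]
0 150 149 151 151 151 140 105
  107 106 108 105]
 [183 182 182 184 183 186 183 185 183 184 180 183 183 183 183 174 140 106
  106 104 104 104]
 [184 184 182 184 182 182 183 183 182 182 182 184 182 176 147 136 104 105
  106 103 104 104]
 [184 183 181 184 184 183 184 183 182 184 174 147 148 137 101  98 101 101
  106 104 104 102]
 [183 184 182 184 183 182 184 183 183 177 139 102 102  99 105 105 103 102
  100 103 101 103]
 [185 182 184 183 184 184 181 182 177 137 101 103 104 101 102 104 106 107
  102 102 103 101]
 [184 184 187 183 182 174 148 150 140 103  99 102 102 101 103 101 104 104
  104 103 104 100]
 [182 185 185 175 147 138 104 104 104 103 100 100 102  98  99 100 103 104
  103 101 103 104]]
```

The pivot works; the tail has dropped to about 17° (tail tip now at side px (259,197.5)). The tail would come close to the counter before 30°, so I'll finish with the end of the rubber on the saddle horn, which leaves the pivot higher.

step_arm(
  linear=[
    [0,0,-0.012],
    [0,0,-0.022],
    [0.008,0,-0.022],
    [0.016,0,-0.022],
    [0.016,0,-0.014],
    [0.016,0,-0.01],
    [0.016,0,-0.007],
    [0.016,0,-0.005],
    [0.016,0,-0.003],
    [0.016,0,-0.002],
    [0.016,0,-0.002],
  ],
  twist=[0,0,0,0,0,0,0,0,0,0,0],
  hand=[0.01,0.01,0.01,0.01,0.01,0.01,0.01,0.01,0.01,0.01,0.01],
)

```text
time: 13.78
tool_pos: [0.4822, 0.3105, 0.0319]
orientation: [-0.0, 0.981, -0.194, -0.001]
force: [-2.9, -2.0, 6.9]
width: 0.0272
grip_force: 33.4
```

```bash
cat >> h.py <<'E'
def plane(d,u,v,p,h):
    """ray hit with vertical plane through p at heading h -> (along, z)"""
    c,r=ray(d,u,v);n=np.array([-np.sin(h),np.cos(h),0]);X=c+r*((p-c)@n)/(r@n)
    return (X-p)@np.array([np.cos(h),np.sin(h),0]),X[2]-p[2]
E
cat > tilt.py <<'E'
from h import *
s=grab("side");st=arm.get_state();p=st["tool_pos"];h=np.radians(yaw(st))
print(st["time"],p.round(4),yaw(st),st["force"].round(1),st["width"],proj(s,p))
cv2.imwrite("pics/tiltraw.png",s["image"]);pickle.dump(s,open("s4.pkl","wb"))
c=proj(s,p+[0,0,.031]).astype(int);print(c)
im=s["image"].max(2)
print(im[c[1]-6:c[1]+20,c[0]-34:c[0]-8]);print(im[c[1]-14:c[1]+10,c[0]+6:c[0]+28])
E
python3 tilt.py
```

```text
13.825 [0.4822 0.3105 0.0318] -22.414390741242503 [-3.  -1.5  6.4] 0.0270728284734132 [289.59357723 200.35728604]
[288 193]
[[  9   7  14  31  69 133 150 184 183 183 183 182 184 184 183 182 184 183
  181 183 184 182 183 170 101  15]
 [ 15  42  89 139 151 183 182 183 183 184 182 184 183 184 183 184 182 183
  184 184 183 184 183 178 127  12]
 [ 90 143 159 182 184 184 182 184 186 182 184 185 183 183 183 184 184 186
  183 181 184 184 184 185 163  53]
 [159 183 182 183 183 184 182 182 182 181 181 186 183 183 183 185 183 183
  182 183 182 183 183 183 166  74]
 [182 183 183 184 185 183 185 181 183 185 185 184 184 185 183 183 184 185
  183 184 184 184 176 143 128  52]
 [182 185 184 184 184 184 181 183 185 185 182 183 183 181 183 183 181 181
  182 183 184 177 142  58  49   9]
 [183 184 183 183 183 184 184 184 185 183 185 183 184 183 184 186 184 182
  184 185 183 169  85  12   8   7]
 [185 183 183 183 183 183 183 185 184 182 184 182 186 183 184 184 184 182
  184 183 184 162  43  11   8   9]
 [184 184 183 185 183 183 184 184 182 184 184 185 185 184 183 182 184 178
  158 156 151 124  41  10  10 
[... 3391 characters left out ...]
2  42  53 103 170 182 184 182
  182 184 181 182]
 [ 90 137 144 139  92  35  32  53  93 107  96  35  37  77 155 183 185 184
  182 182 185 183]
 [118 159 183 169  94  34  36  41  42  49  43  36  34  74 156 183 184 184
  182 183 182 183]
 [ 95 123 183 167  93  35  34  36  36  37  34  36  33  74 152 182 184 183
  182 182 184 184]
 [106 155 181 171 110  35  33  37  36  38  35  36  33  64 141 184 182 184
  183 183 182 184]
 [124 180 182 170 123  34  36  34  36  33  36  34  33  59 126 181 181 179
  181 183 175 175]
 [110 155 180 175 145  36  34  37  38  36  35  33  33  53 123 176 175 156
  132 144 173 172]
 [ 97 110 157 179 157  36  36  38  34  37  36  35  34  54 124 176 174 145
   58 104 174 166]]
```

```bash
python3 - <<'E'
from h import *
s=pickle.load(open("s4.pkl","rb"));p=np.array([.4822,.3105,.0318]);h=np.radians(-22.41)
P=[np.array(plane(s,*q,p,h)) for q in((264,199),(269,197.8),(274,196.4),(303.2,188.6))]
for q in P:print((q*1000).round(1))
print([np.degrees(np.arctan2(*(P[3]-P[i])[::-1])) for i in range(3)])
for a in(20,25,30):
    u=np.array([np.cos(np.radians(a))*np.cos(h),np.cos(np.radians(a))*np.sin(h),np.sin(np.radians(a))])
    for o in (0,-.005):
        b=p+[0,0,.031]+u*o;print(a,o,*(proj(s,b+u*x).round(1) for x in(-.086,-.06,.052,.064)))
E
```

```text
[-85.3  -2.9]
[-67.8   4.1]
[-50.5  11.9]
[47.6 54.3]
[np.float64(23.307531442393508), np.float64(23.527737939283924), np.float64(23.415793310275674)]
20 0 [265.2 198.1] [272.3 196.6] [303.7 190. ] [307.1 189.3]
20 -0.005 [263.8 198.4] [270.9 196.9] [302.2 190.3] [305.7 189.6]
25 0 [266.3 199.7] [273.  197.8] [303.1 188.9] [306.4 187.9]
25 -0.005 [265.  200.1] [271.7 198.1] [301.7 189.3] [305.  188.4]
30 0 [267.5 201.3] [273.9 198.9] [302.3 187.9] [305.5 186.7]
30 -0.005 [266.3 201.8] [272.6 199.4] [301.  188.4] [304.2 187.2]
```

The tilt is now 23.4° (gear-to-tail length checks: 133 mm measured, 132 expected). About 6.6° remains, so lower another 3.5 mm.

step_arm(
  linear=[
    [0,0,0.0015],
    [0,0,0.0025],
    [0,0,0.0035],
    [0,0,0.0035],
  ],
  twist=[0,0,0,0],
  hand=[0.01,0.01,0.01,0.01],
)

```text
time: 14.32
tool_pos: [0.4824, 0.3105, 0.0285]
orientation: [-0.0, 0.981, -0.194, -0.0]
force: [-3.4, -1.3, 7.0]
width: 0.0269
grip_force: 34.6
```

```bash
python3 tilt.py
```

```text
14.375 [0.4824 0.3105 0.0286] -22.418947036072883 [-1.8 -0.4  7.5] 0.027515689029194507 [289.70435067 201.0955319 ]
[289 193]
[[  3  15  34  70 132 152 183 183 186 183 183 182 183 183 184 183 184 183
  183 183 184 185 179 141  18  20]
 [ 43  93 138 152 183 184 185 184 184 185 184 184 184 183 183 184 184 182
  183 184 183 183 181 141  13  21]
 [139 161 183 185 184 184 183 184 184 183 185 183 183 183 185 184 183 185
  183 182 184 183 184 159  11  15]
 [183 183 183 184 184 182 182 182 183 183 184 183 185 184 185 184 183 181
  184 184 183 183 185 164  51   9]
 [184 183 183 184 183 184 182 184 183 185 184 184 186 184 183 183 184 184
  184 183 184 182 183 175 128   9]
 [186 185 184 183 183 182 183 183 184 185 186 184 184 183 184 182 182 183
  182 185 184 183 178 157 123  11]
 [183 183 183 184 183 184 184 183 183 183 185 183 184 184 183 183 184 183
  182 185 183 176 132  81  50   9]
 [181 183 183 185 183 184 183 184 185 183 184 183 183 183 184 185 184 184
  183 184 177 144  49   9   5   6]
 [183 183 184 183 184 184 184 184 182 183 183 184 183 184 182 183 183 183
  184 183 172 118  10  11   
[... 3393 characters left out ...]
4  55 103 166 182 185 183 183
  185 184 183 182]
 [ 94 138 138  91  34  34  54  90 111  94  41  37  76 157 183 183 184 183
  182 184 182 183]
 [130 185 168  91  36  36  42  44  44  42  34  33  74 153 185 184 184 182
  182 183 186 185]
 [123 184 169  91  37  36  33  37  38  36  31  34  74 156 182 184 183 183
  183 182 184 185]
 [153 181 170 111  34  36  34  36  33  33  34  36  65 141 183 184 184 184
  184 183 183 182]
 [181 180 173 125  35  34  34  35  34  35  36  34  57 125 183 181 180 181
  180 177 176 182]
 [156 181 175 143  35  36  36  31  35  32  35  35  57 124 177 173 156 130
  141 171 171 177]
 [110 143 154 158  35  34  38  35  34  34  35  35  58 121 178 173 143  55
  105 173 168 153]]
```

```bash
python3 - <<'E'
from h import *
s=pickle.load(open("s4.pkl","rb"));p=np.array([.4824,.3105,.0286]);h=np.radians(-22.42)
P=[np.array(plane(s,*q,p,h)) for q in((265.8,201),(270,199.8),(274,198.2),(302.5,188))]
for q in P:print((q*1000).round(1))
print([np.degrees(np.arctan2(*(P[3]-P[i])[::-1])) for i in range(3)])
E
```

```text
[-80.4  -8. ]
[-65.6  -1.2]
[-51.4   7.2]
[45.3 59.7]
[np.float64(28.320689961365424), np.float64(28.796650835101858), np.float64(28.51864748532837)]
```

The tilt is 28.5°. One more millimetre, then lift away and carry the roller to a standoff about 50 mm short of its place before the lens.

step_arm(
  linear=[
    [0,0,0.001],
    [0,0,0.001],
    [0,0,-0.02],
    [0,0,-0.06],
    [0,0,-0.1],
    [0.01,0.02,-0.14],
    [0.03,0.06,-0.14],
    [0.055,0.105,-0.14],
    [0.08,0.155,-0.14],
    [0.105,0.205,-0.14],
    [0.13,0.25,-0.13],
    [0.145,0.285,-0.11],
    [0.1534,0.2996,-0.0915],
    [0.1534,0.2996,-0.0915],
    [0.1534,0.2996,-0.0915],
    [0.1534,0.2996,-0.0915],
  ],
  twist=[0,0,0,0,0,0,0,0,0,0,0,0,0,0,0,0],
  hand=[0.01,0.01,0.01,0.01,0.01,0.01,0.01,0.01,0.01,0.01,0.01,0.01,0.01,0.01,0.01,0.01],
)

```text
time: 16.38
tool_pos: [0.511, -0.0234, 0.1196]
orientation: [-0.001, 0.981, -0.193, 0.001]
force: [0.5, -0.2, -1.9]
width: 0.0269
grip_force: 34.0
```

```bash
python3 - <<'E'
from h import *
s=grab("side");t=grab("top");st=arm.get_state();p=st["tool_pos"];h=np.radians(yaw(st))
print(st["time"],p.round(4),yaw(st),st["force"].round(1),st["width"],st["grip_force"],st["joint_positions"].round(2))
pickle.dump(s,open("s5.pkl","wb"));pickle.dump(t,open("t5.pkl","wb"))
q=p+[0,0,.034];a=np.array([.866*np.cos(h),.866*np.sin(h),.5])
for d,n in((s,"s"),(t,"t")):print(n,[proj(d,q+a*x).round(1) for x in(-.092,-.006,.058)])
c=proj(s,q).astype(int);c2=proj(t,q).astype(int)
cv2.imwrite("pics/c8.png",np.hstack([crop(s,c[0]-40,c[1]-40,110,80,5,1.8)[:, :],]))
print(c[0]-40,c[1]-40)
E
```

```text
16.475 [ 0.5108 -0.0239  0.1195] -22.307843351819884 [-0.2 -0.7 -1.2] 0.02711736834454138 33.98410677909851 [-0.18  0.54  0.27  1.94 -0.22  0.68 -1.73]
s [array([294. , 255.2]), array([321.2, 246.7]), array([342.6, 240. ])]
t [array([310.9, 288.9]), array([321.9, 261.1]), array([330.4, 239.5])]
283 206
```

View pics/c8.png

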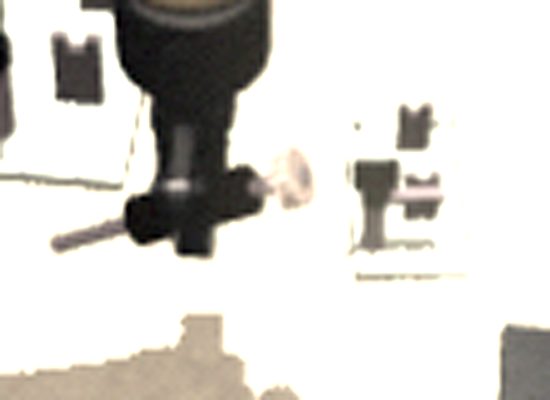

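Side view: the roller slopes up towards the camera, tail tip at crop (57,243), i.e. px (294.4,254.6), and gear centre at crop (292,178), i.e. px (341.4,241.6). The 30° prediction is (294.0,255.2) and (342.6,240.0). Next I'll refine this with masks.

```bash
cat > meas.py <<'E'
from h import *
import sys
s=pickle.load(open("s5.pkl","rb"));t=pickle.load(open("t5.pkl","rb"));st=arm.get_state();p=st["tool_pos"];h=np.radians(yaw(st))
q=p+[0,0,.034];a=np.array([.866*np.cos(h),.866*np.sin(h),.5])
def wcen(d,x0,y0,x1,y1,thr):
    g=d["image"][y0:y1,x0:x1].astype(float).mean(2);bg=np.median(g[g>np.percentile(g,60)]);w=np.clip(bg-g,0,None);w[w<thr]=0
    yy,xx=np.mgrid[y0:y1,x0:x1];return (w*xx).sum()/w.sum(),(w*yy).sum()/w.sum(),w
# tail line
x0,y0,x1,y1=292,244,307,262
pts=[]
for x in range(294,306):
    cx,cy,w=wcen(s,x,y0,x+1,y1,15);pts.append((x,cy))
print("tail",np.round(pts,1).tolist())
g=s["image"].mean(2)
print(g[232:252,333:350].astype(int))
gt=t["image"].mean(2);c=proj(t,q+a*.058).astype(int);print("top gear around",c);print(gt[c[1]-8:c[1]+10,c[0]-10:c[0]+12].astype(int))
E
python3 meas.py
```

```text
tail [[294.0, 254.4], [295.0, 254.3], [296.0, 254.0], [297.0, 253.6], [298.0, 253.4], [299.0, 253.0], [300.0, 252.3], [301.0, 252.1], [302.0, 251.5], [303.0, 251.3], [304.0, 250.9], [305.0, 250.9]]
[[178 178 177 177 179 180 179 176 177 178 179 179 182 177 179 180 179]
 [174 174 176 177 178 178 178 175 176 174 175 179 178 178 178 176 174]
 [175 174 176 177 176 176 174 171 167 170 176 178 177 178 178 176 176]
 [175 175 176 176 176 169 161 152 141 148 166 177 177 178 178 180 177]
 [177 175 174 173 162 156 155 144 121 124 144 167 177 176 177 177 175]
 [178 176 175 172 157 139 142 133 121 123 125 149 171 175 175 177 177]
 [164 177 173 161 145 137 148 133 121 121 118 132 162 175 176 178 179]
 [113 160 175 161 150 142 147 136 121 119 105 112 153 175 176 177 181]
 [ 50 112 159 153 138 137 143 135 123 116 100  98 137 170 175 177 179]
 [ 42  72 112 123 134 146 156 145 128 114  98  95 127 165 176 175 177]
 [ 66  75  85 117 143 141 128 130 135 121  98  91 127 161 175 177 178]
 [ 74  74  82  96 110 126 113 122 132 129 109 107 126 157 177 177 178]
 [ 60  64  74  91 101 131 116 112 116 126 120 124 
[... 1087 characters left out ...]
20 20 21]
 [20 22 24 23 22 24 24 24 24 22 24 23 23 23 22 21 23 20 24 20 21 17]
 [21 19 19 22 24 23 22 23 22 24 23 23 22 22 22 21 21 23 21 19 21 19]
 [23 24 21 21 23 24 23 22 23 20 23 22 23 21 22 23 23 22 23 19 22 20]
 [21 21 22 22 22 23 24 23 24 23 24 23 22 22 21 23 23 24 22 20 20 21]
 [23 20 21 23 23 24 22 21 23 24 22 24 23 22 24 23 24 22 22 21 20 19]
 [22 22 24 23 24 23 22 22 24 24 22 24 23 24 21 22 23 22 21 22 21 21]
 [23 23 21 24 23 23 24 23 24 23 21 22 23 22 23 21 21 22 19 21 19 18]
 [21 23 22 23 23 23 25 24 24 24 23 23 25 23 19 23 20 20 21 18 21 19]
 [23 23 23 23 22 23 24 23 25 24 22 21 23 24 23 23 22 21 22 20 19 19]
 [23 23 24 23 24 23 23 22 22 24 23 23 23 21 22 22 22 20 17 21 18 19]]
```

```bash
python3 - <<'E'
from h import *
s=pickle.load(open("s5.pkl","rb"));st=arm.get_state();p=st["tool_pos"];h=np.radians(yaw(st))
f=lambda q:np.array(plane(s,*q,p,h))*1000
P={k:f(q) for k,q in dict(tail=(294.2,254.3),t2=(304.5,250.9),gear=(341.1,241.3),tcp=proj(s,p)).items()}
for k in P:print(k,P[k].round(1))
A=lambda a,b:np.degrees(np.arctan2(*(P[b]-P[a])[::-1]));print(A("tail","gear"),A("t2","gear"),A("tail","t2"))
q=p+[0,0,.034]
for deg in(24,26,28,30):
    r=np.radians(deg);a=np.array([np.cos(r)*np.cos(h),np.cos(r)*np.sin(h),np.sin(r)])
    print(deg,[proj(s,q+a*x).round(1).tolist() for x in(-.092,-.06,.046,.052,.058)])
# teeth rim / silhouette of gear predicted for 30 and 27 deg: bounding boxes
for deg in(26,28,30):
    r=np.radians(deg);a=np.array([np.cos(r)*np.cos(h),np.cos(r)*np.sin(h),np.sin(r)]);y=np.array([-np.sin(h),np.cos(h),0]);z=np.cross(a,y)
    pts=np.array([proj(s,q+a*x+.0155*(np.cos(w)*y+np.sin(w)*z)) for x in(.046,.058) for w in np.linspace(0,6.28,60)])
    print(deg,pts.min(0).round(1),pts.max(0).round(1))
E
```

```text
tail [-79.   -8.5]
t2 [-50.3   8.8]
gear [46.4 57.7]
tcp [ 0. -0.]
27.821890418240727 26.838888988279795 31.000605688668553
24 [[292.2, 252.9], [302.8, 250.5], [339.4, 242.5], [341.5, 242.0], [343.7, 241.5]]
26 [[292.8, 253.6], [303.2, 251.1], [339.1, 242.1], [341.2, 241.5], [343.4, 241.0]]
28 [[293.4, 254.4], [303.5, 251.6], [338.8, 241.7], [340.9, 241.1], [343.0, 240.5]]
30 [[294.0, 255.2], [304.0, 252.1], [338.5, 241.3], [340.6, 240.6], [342.6, 240.0]]
26 [336.4 235.1] [346. 248.]
28 [335.9 234.6] [345.9 247.6]
30 [335.4 234.1] [345.7 247.1]
```

```bash
cat > ang.py <<'E'
from h import *
import sys
def run(fn,gear,tc,rl,rr,r0,r1):
    s=pickle.load(open(fn,"rb"));st=arm.get_state();p=st["tool_pos"];h=np.radians(yaw(st))
    g=s["image"].mean(2)
    def mid(x):
        c=g[r0:r1,x];bg=np.median(np.sort(c)[-12:]);lo=c.min();th=(bg+lo)/2
        i=int(np.argmin(c));u=i
        while c[u]<th:u-=1
        d=i
        while c[d]<th:d+=1
        a=u+(c[u]-th)/(c[u]-c[u+1]);b=d-(c[d]-th)/(c[d]-c[d-1]);return r0+(a+b)/2,b-a
    pts=[]
    for rng in(tc,rl,rr):
        for x in range(*rng):
            m,w=mid(x);print(x,round(m,2),round(w,1),end="; ");pts.append((x,m))
    pts.append(gear);pts=np.array(pts);k=np.polyfit(pts[:,0],pts[:,1],1);print("\nslope",k,"res",(np.polyval(k,pts[:,0])-pts[:,1]).round(2))
    A,B=[np.array(plane(s,x,np.polyval(k,x),p,h)) for x in(tc[0],gear[0])]
    sl=(B-A)[1]/(B-A)[0];print("angle",np.degrees(np.arctan(sl)),"axis height over TCP",A[1]-A[0]*sl)
if __name__=="__main__":run("s5.pkl",(341.1,241.3),(295,305),(309,313),(331,334),236,262)
E
python3 ang.py
```

```text
295 254.33 3.7; 296 253.94 3.7; 297 253.63 3.8; 298 253.42 3.8; 299 253.02 3.4; 300 252.86 3.6; 301 252.52 3.9; 302 252.29 3.5; 303 251.89 3.8; 304 251.47 4.2; 309 249.06 9.0; 310 249.47 10.0; 311 249.44 10.5; 312 249.18 10.8; 331 243.93 10.9; 332 243.7 10.5; 333 243.93 9.5; 
slope [-2.80032568e-01  3.36684362e+02] res [-0.26 -0.15 -0.11 -0.19 -0.07 -0.19 -0.12 -0.17 -0.05  0.09  1.09  0.4
  0.15  0.14  0.06  0.01 -0.5  -0.13]
angle 27.998735616053263 axis height over TCP 0.033515268245725996
```

The combined fits give about 28.3°. There's time in hand, so I'll go back to the saddle for another 1-1.5 mm of pivot and return.

step_arm(
  linear=[
    [-0.01,-0.02,-0.04],
    [-0.035,-0.06,-0.05],
    [-0.06,-0.11,-0.05],
    [-0.085,-0.16,-0.05],
    [-0.11,-0.21,-0.05],
    [-0.135,-0.26,-0.05],
    [-0.1534,-0.2996,-0.04],
    [-0.1534,-0.2996,0.01],
    [-0.1534,-0.2996,0.05],
    [-0.1534,-0.2996,0.08],
    [-0.1534,-0.2996,0.09],
    [-0.1534,-0.2996,0.0925],
    [-0.1534,-0.2996,0.0937],
    [-0.1534,-0.2996,0.0937],
    [-0.1534,-0.2996,0.0937],
  ],
  twist=[0,0,0,0,0,0,0,0,0,0,0,0,0,0,0],
  hand=[0.01,0.01,0.01,0.01,0.01,0.01,0.01,0.01,0.01,0.01,0.01,0.01,0.01,0.01,0.01],
)

```text
time: 18.35
tool_pos: [0.4816, 0.3104, 0.0272]
orientation: [-0.0, 0.981, -0.194, -0.001]
force: [-5.3, -1.7, 4.7]
width: 0.0268
grip_force: 34.9
```

step_arm(
  linear=[
    [0,0,-0.02],
    [0,0,-0.06],
    [0,0,-0.1],
    [0.01,0.02,-0.14],
    [0.03,0.06,-0.14],
    [0.055,0.105,-0.14],
    [0.08,0.155,-0.14],
    [0.105,0.205,-0.14],
    [0.13,0.25,-0.13],
    [0.145,0.285,-0.11],
    [0.1534,0.2996,-0.0937],
    [0.1534,0.2996,-0.0937],
    [0.1534,0.2996,-0.0937],
    [0.1534,0.2996,-0.0937],
  ],
  twist=[0,0,0,0,0,0,0,0,0,0,0,0,0,0],
  hand=[0.01,0.01,0.01,0.01,0.01,0.01,0.01,0.01,0.01,0.01,0.01,0.01,0.01,0.01],
)

```text
time: 20.1
tool_pos: [0.5112, -0.0235, 0.1199]
orientation: [-0.001, 0.981, -0.193, 0.001]
force: [-0.6, -0.3, -1.3]
width: 0.0267
grip_force: 34.1
```

```bash
python3 - <<'E'
from h import *
s=grab("side");pickle.dump(s,open("s6.pkl","wb"));st=arm.get_state();print(st["time"],st["tool_pos"].round(4),yaw(st),st["width"])
g=s["image"].mean(2);print(g[231:251,333:350].astype(int))
print(g[250:259,290:298].astype(int))
import ang
ang.run("s6.pkl",(341,240.8),(295,305),(310,313),(330,333),236,262)
E
```

```text
20.15 [ 0.5111 -0.0237  0.1198] -22.28548148036259 0.027121781363343995
[[176 176 178 178 177 178 178 177 177 178 179 180 179 178 179 178 177]
 [178 175 178 177 178 180 178 176 176 176 179 181 181 182 180 177 180]
 [177 176 177 180 178 180 178 177 173 175 176 178 179 178 178 176 175]
 [177 174 176 176 178 174 173 168 159 159 171 177 178 178 177 177 177]
 [177 174 174 175 171 166 156 149 133 136 163 178 178 178 179 180 178]
 [177 174 176 172 154 154 153 137 122 127 144 167 177 177 176 177 175]
 [177 174 175 165 135 136 139 123 123 123 127 145 169 174 175 178 175]
 [151 178 173 154 134 151 142 132 126 118 114 125 158 174 175 178 180]
 [ 88 149 173 157 141 146 139 128 132 115 103 109 155 174 175 178 180]
 [ 36  89 145 142 131 130 137 133 127 119  96  99 139 169 175 177 178]
 [ 45  65  97 111 140 144 144 139 121 116  93  95 125 160 174 175 177]
 [ 69  74  83 112 136 125 123 132 121 119 110 109 125 153 177 179 179]
 [ 73  75  74  92 110 112 122 126 119 129 124 125 127 154 176 175 178]
 [ 59  62  63 104 139 123 113 108 107 121 129 126 128 154 176 177 176]
 [ 33  42  66 136 167 130  92  91 
[... 483 characters left out ...]
0 148 139 124]
 [175 173 168 150 101  91  79  69]
 [172 171 165 122  70  71  67  67]
 [172 176 164 110  66  62  61  72]
 [178 178 171 145 103  96 134 143]
 [175 180 178 174 157 156 179 179]
 [178 179 178 178 177 178 177 175]]
295 254.45 4.0; 296 254.06 3.5; 297 253.87 3.7; 298 253.49 4.0; 299 253.3 3.6; 300 252.9 3.7; 301 252.52 4.1; 302 252.43 3.9; 303 251.95 3.7; 304 251.66 4.1; 310 249.47 10.0; 311 249.49 10.4; 312 249.4 10.5; 330 243.96 11.0; 331 243.74 10.9; 332 243.54 10.3; 
slope [-2.95910686e-01  3.41654015e+02] res [-0.09  0.   -0.1  -0.02 -0.13 -0.02  0.07 -0.14  0.05  0.03  0.45  0.13
 -0.07  0.04 -0.04 -0.12 -0.05]
angle 28.976436813106833 axis height over TCP 0.03364990231953355
```

The tilt is now 29-29.5° with small residuals. Refine the lens position with masks before the last approach.

```bash
python3 - <<'E'
from h import *
t=pickle.load(open("top0.pkl","rb"));s=pickle.load(open("side0.pkl","rb"))
print(t["image"].max(2)[172:192,342:366]);print(s["image"].max(2)[218:240,394:410])
L=np.array([.685,-.0955,.236])
h=np.radians(-22.3);a=np.array([.866*np.cos(h),.866*np.sin(h),.5]);y=np.array([-np.sin(h),np.cos(h),0]);z=np.cross(a,y)
for d in(t,s):
    P=np.array([proj(d,L+.016*(np.cos(w)*y+np.sin(w)*z)) for w in np.linspace(0,6.28,13)[:-1]]);print(proj(d,L).round(1),P.round(1).tolist())
E
```

```text
[[ 42  45  45  46  45  46  44  44  41  54  84  97 110 115 119 119 115 106
   94  70  54  64  61  42]
 [ 44  46  45  44  46  45  45  44  46  64  89 103 112 117 119 117 112 102
   88  67  60  62  46  24]
 [ 44  44  45  43  44  46  45  46  51  75  95 108 115 119 118 115 108  96
   81  62  48  37  22  19]
 [ 44  45  46  45  45  43  42  38  60  85 100 110 115 118 119 112 103  92
   70  46  29  25  21  19]
 [ 45  44  46  45  44  44  31  22  57  90 105 114 118 119 116 109  98  83
   54  27  24  21  19  21]
 [ 44  46  45  45  45  37  17  10  36  69  97 111 120 118 114 106  93  74
   44  19  21  20  20  20]
 [ 45  46  45  46  46  33   5   7   5  15  47  84 104 114 112 100  88  59
   28  20  19  20  19  21]
 [ 46  45  44  46  44  30   3   6   5   5   5  19  50  81  90  83  70  44
   19  18  20  18  19  24]
 [ 45  46  43  47  38  17   4   5   7   5  10   6   9   5  12  25  27  16
   12  19  18  19  19  32]
 [ 45  45  45  43  31   6   5   7   6   5   9   6   8   8   5   5   6   6
   14  19  20  20  18  33]
 [ 46  46  45  40  21   4   6   7   7   7   6   8   6   7   6   6   4   9
   19  20  19  1
[... 2109 characters left out ...]
 129 139 148 175]
 [174 173 176 173 174 166 126  98 124 131 143 158 175 173 175 173]
 [175 176 173 175 175 174 169 161 173 174 173 174 176 174 175 174]
 [175 173 175 173 173 174 173 172 174 174 174 175 173 174 173 176]
 [174 173 174 173 173 176 174 174 175 174 176 175 174 174 174 174]]
[352.  185.3] [[346.0, 183.0], [346.5, 183.8], [348.4, 185.1], [351.4, 186.4], [354.5, 187.5], [356.8, 187.9], [357.9, 187.6], [357.4, 186.8], [355.4, 185.5], [352.5, 184.2], [349.5, 183.2], [347.1, 182.7]]
[399.7 229.7] [[399.8, 225.0], [398.4, 223.5], [397.4, 223.6], [396.9, 225.3], [397.2, 228.2], [398.1, 231.6], [399.5, 234.4], [400.9, 235.9], [402.0, 235.7], [402.4, 234.0], [402.1, 231.1], [401.2, 227.8]]
```

The lens rim prediction matches both views within 1 px. Final approach: 50 mm along tool x, 4 mm up.

step_arm(
  linear=[
    [0.01,0,-0.001],
    [0.025,0,-0.002],
    [0.04,0,-0.004],
    [0.0505,-0.001,-0.004],
    [0.0505,-0.001,-0.004],
    [0.0505,-0.001,-0.004],
    [0.0505,-0.001,-0.004],
  ],
  twist=[0,0,0,0,0,0,0],
  hand=[0.01,0.01,0.01,0.01,0.01,0.01,0.01],
)

```text
time: 21.02
tool_pos: [0.5569, -0.0431, 0.1229]
orientation: [-0.0, 0.981, -0.194, -0.0]
force: [-0.8, -0.0, -1.4]
width: 0.0272
grip_force: 34.1
```

```bash
python3 - <<'E'
from h import *
s=grab("side");st=arm.get_state();print(st["time"],st["tool_pos"].round(4),yaw(st),st["force"].round(1),st["width"],st["grip_force"])
L=np.array([.685,-.0955,.236]);h=np.radians(-22.3);a=np.array([.866*np.cos(h),.866*np.sin(h),.5]);y=np.array([-np.sin(h),np.cos(h),0]);z=np.cross(a,y)
P=np.array([proj(s,L-a*x+.0155*(np.cos(w)*y+np.sin(w)*z)) for x in(.1,.112) for w in np.linspace(0,6.28,60)])
print("want gear box",P.min(0).round(1),P.max(0).round(1),"centre",proj(s,L-.106*a).round(1),"tail",proj(s,L-.25*a).round(1))
c=proj(s,L-.106*a).astype(int);g=s["image"].mean(2).astype(int);print(c);print(g[c[1]-10:c[1]+11,c[0]-9:c[0]+10])
c=proj(s,L-.25*a).astype(int);print(c);print(g[c[1]-6:c[1]+6,c[0]-5:c[0]+8])
# camera unmoved?
o=pickle.load(open("side0.pkl","rb"))["image"];print(np.abs(o[215:240,394:440].astype(int)-s["image"][215:240,394:440]).mean())
E
```

```text
21.075 [ 0.557  -0.0431  0.1229] -22.413829259584332 [ 0.4 -0.3 -1.5] 0.02668733475852592 34.12391424179077
want gear box [355.9 234.9] [365.9 248. ] centre [360.9 241.5] tail [313. 256.]
[360 241]
[[151 182 150  93 147 185 187 184 183 184 175 125  51  51  49  46  46  61
  102]
 [153 184 172 150 169 183 186 184 184 185 173 111  49  52  50  49  51  77
  144]
 [169 185 183 182 181 183 184 187 182 184 169  93  51  49  51  51  49  83
  154]
 [180 184 183 183 184 185 185 185 184 183 169  95  52  50  50  52  49  83
  154]
 [174 168 182 183 181 181 184 186 183 177 161  99  65  64  63  64  70 111
  169]
 [171 156 182 183 181 179 176 174 163 158 141 118 132 143 140 140 146 161
  183]
 [168 152 175 147 151 157 164 161 158 144 126 127 154 181 180 180 182 184
  182]
 [167 133 143  73  84 116 142 138 137 136 123 121 137 173 180 180 182 182
  182]
 [124 104 119  40  61 108 134 150 141 136 122 120 123 151 170 172 179 178
  162]
 [ 49  66  90  43  69 131 154 150 151 132 128 115 103 123 138 156 181 171
  127]
 [ 40  44  50  42  66 121 139 135 146 138 128 117  97  99 106 116 145 132
   88]
 [ 43  50  
[... 789 characters left out ...]
83
  182]]
[313 256]
[[179 180 177 177 177 178 179 180 181 182 182 182 182]
 [178 181 178 178 175 174 177 180 181 182 183 174 151]
 [177 179 181 178 176 174 176 172 158 150 141 128  94]
 [182 181 177 177 171 145 145 128 107  93  80  73  72]
 [180 180 177 157 125  93  92  71  70  73  71  69  70]
 [181 182 174 139  72  71  71  71  69  64  61  66  87]
 [179 180 178 150  69  66  62  69  89 100 135 139 151]
 [178 177 177 164 108  88  97 141 152 157 180 180 180]
 [181 179 176 173 160 149 153 179 179 182 179 179 179]
 [182 180 177 178 181 181 180 178 177 179 180 179 178]
 [180 178 179 180 181 182 180 178 176 177 176 176 179]
 [179 177 177 181 180 181 182 179 177 176 177 178 180]]
11.943478260869565
```

The gear box centre is at (360.2,241.8), where (360.9,241.5) is wanted. Nudge 2 mm forward and 1 mm up, then settle.

step_arm(
  linear=[
    [0.002,0,-0.001],
    [0.002,0,-0.001],
    [0.002,0,-0.001],
    [0.002,0,-0.001],
  ],
  twist=[0,0,0,0],
  hand=[0.01,0.01,0.01,0.01],
)

```text
time: 21.58
tool_pos: [0.5593, -0.0441, 0.1239]
orientation: [-0.0, 0.981, -0.194, -0.0]
force: [-0.2, 0.6, -1.7]
width: 0.0273
grip_force: 34.1
```

```bash
python3 - <<'E'
from h import *
s=grab("side");st=arm.get_state();print(st["time"],st["tool_pos"].round(4),yaw(st),st["force"].round(1),np.abs(st["dq"]).max(),st["width"])
# lens-ring black edge unchanged?  bystanders: compare normalised frames away from arm
o=pickle.load(open("side0.pkl","rb"))["image"].max(2).astype(int);n=s["image"].max(2)
print([ (o[227,394:402]<60).argmax(),(n[227,394:402]<60).argmax(), (o[236,394:404]<60).argmax(),(n[236,394:404]<60).argmax()])
g=s["image"].mean(2).astype(int);print(g[250:260,308:318])
E
```

```text
21.625 [ 0.5593 -0.0441  0.1239] -22.42192747382072 [-0.6 -0.3 -1.6] 0.0013842633368570574 0.026884037658992294
[np.int64(3), np.int64(3), np.int64(0), np.int64(0)]
[[180 178 176 177 176 178 179 180 180 182]
 [180 181 180 177 174 174 176 180 182 181]
 [177 180 179 177 175 174 174 178 172 152]
 [179 179 178 177 173 156 147 139 126  94]
 [183 181 181 177 154 104  92  79  72  73]
 [182 181 183 175 136  71  71  71  71  68]
 [181 180 179 179 148  69  63  64  78  94]
 [178 178 176 177 164 105  98 137 146 153]
 [181 181 178 178 176 159 155 178 180 179]
 [183 180 178 179 180 181 180 177 179 179]]
```

```bash
python3 -c "
from bench import arm
print(arm.finish_job())"
```

```text
the job is handed in; nothing more can be done
None
```

I handed the job in at 21.6 s: the knob is turned to about 88° clockwise, and the roller is held still with its gear about 100 mm in front of the lens. By the last measurements it slopes at about 29° and sits within about 2 mm of the line of sight; the result of the judging was not shown.

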